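# Hold a roof panel flush on a tilted toy-house frame

### The arm

A 6-joint arm with a two-finger parallel gripper is mounted at the origin on the work surface. World frame = base frame: x ahead of the robot, y to its left, z up, the work surface at z = 0. Lengths are in m, angles in rad, forces in N, time in s.
With the tool pointing down it reaches from about 0.25 to 0.775 m from the base axis. Payload 4 kg.
Tool frame: the origin (TCP) lies at the centre of the arm's flange, where the gripper is bolted on; the fingertips stand ahead of it and the grasp point (between the pads) lies 180 mm ahead of it (robot.tcp_to_tips is the z of the fingertips in the tool frame, in m); z points along the fingers, y is the direction in which the jaws open and shut (so a half turn about z gives the same grasp; the last joint's range is limited). The gripper opens to 94 mm and grips with 3 to 60 N. Pads are 16 mm wide; open, the fingers measure 119 mm over their backs; the gripper's body (75 mm by 177 mm) begins 78 mm behind the grasp point.
Start: joints at [-1.35, 0.087, 1.371, -0, 1.684, -0.103], TCP at [0.175, -0.521, 0.405] pointing down, gripper open.
Joint ranges: [-3.1, 3.1], [-0.76, 2.03], [0.27, 2.55], [-1.08, 4.22], [0.17, 2.65], [-2.57, 2.57]. Speed limits (rad/s): [2.79, 2.79, 3.14, 3.14, 3.14, 3.14].

### API

Orientations are given as [roll, pitch, yaw] about the fixed x, y, z axes, in that order (R = Rz(yaw) Ry(pitch) Rx(roll)).
In Python, from bench import robot gives the robot as it stands.
- The arm moves only by the tool move_arm, never from a script. Its argument "increments" is a list that holds one entry, the list of rows, each a list of 7 numbers: the opening, from 0 (shut) to 1 (fully open), then the shift along the tool's x, y, z as a fraction of full scale, then the turn, a rotation vector about the tool's x, y, z as a fraction of full scale. In form: [[[jaw, dx, dy, dz, rx, ry, rz], ...]]. A call has 1 to 8 rows; each row is the pose to reach, as a shift and turn from the pose commanded when the call began, along the tool's axes at that moment; what a row does not reach only later rows make up. Full scale, the value 1, is 0.1 m for a shift and pi/2 rad for a turn. A row lasts 1/12 s, in which the tool goes at most 41.7 mm and 7.16 degrees, less where a joint would pass 70% of its speed; a pose out of reach is approached as far as the arm can. A call with a number of a shift or a turn outside -1 to 1 is refused whole. A call with a gripper value outside its range is refused whole. The fingers move at their own pace and stop on an object; the grip force is fixed at half the most. Time passes only in rows, so rows that repeat a pose let the fingers close. It gives the time, the measured TCP pose, the force and the opening at its end, in the units of the state.
- robot.get_obs(): the state, without advancing time (a new reading comes with each control period).
- robot.snapshot(name): name is "scene" or "top" or "wrist"; returns (picture, depth): 420x560x3 uint8, red, green, blue; 420x560 float32, m along the optical axis (not along the pixel's ray), 0 where there is no reading.
- robot.camera_params(name): a dict with "mtx" (3x3 intrinsics, pixels), "R" (3x3) and "t" (3): a world point X has camera coordinates R X + t. Camera axes: x right, y down, z forward; pixel columns grow to the right and rows downward; lengths in m; the calibration is good to about 2 mm. A picture is of the moment at which its call begins: read the wrist's pose just before it. camera_params takes no time and is no camera call; for the wrist camera it gives the pose at the moment of the call.
- robot.close_job(): hands the job in, once; it reports no verdict.
The state is a dict: "time": time; "joint_positions": joint angles; "qvel": joint speeds; "joint_torque": joint torques, N m; "tool_pos": TCP position; "ee_rot": TCP orientation; "wrist_force": force on the tool from outside, world axes, zero at the start; "wrist_torque": the same for the moment, N m; "width": finger opening in m.
Only numpy, scipy, OpenCV 4.12 (cv2) and the standard library are available. Lean on these libraries where they do the work, as an engineer would, in place of code of your own. Each camera call takes 0.05 s, during which the arm holds its last target.

### The job

Pick up the little wooden roof panel by its chimney, tilt it to the slope of the house frame in the jig, and press it gently on the frame, centred and edges parallel to it, so that it lies flush all round and the frame gives a few millimetres on its springs. Finish while still gripping the chimney and holding the panel pressed there; do not hit the frame hard, and leave the tin, the candlestick and the bowl alone.

Things in the scene. Friction and masses are not known exactly. Their poses are not given: they have to be found in the camera images.
- panel: Loose roof panel of pale wood, flat on the bench: plate 80 (its x) by 110 (its y) by 6 mm, with a 22 by 22 mm square chimney at the centre of its upper side, sides parallel to the edges, top 42 mm above the plate's underside. About 60 g. Origin: centre of the underside; z up through the chimney. A half turn about z makes no difference.
- frame: Open-topped wooden house frame in the jig, 70 (its x) by 100 mm (its y), walls 10 mm thick, 34 mm high. Origin: centre of the mouth, in the plane of the walls' upper edges, about 0.16 m above the bench; z is that sloped plane's outward normal, y level, x up the slope. Slope 11 to 32 degrees, locked. Springs: it sinks along its -z from about 3 N on, 1 mm per N, at most 14 mm.
- jig: Fixed green cast-iron jig carrying the frame: foot 130 (x) by 150 (y) by 22 mm, an upright cheek at each y end (outer faces 148 mm apart, 120 mm high). Origin: centre of the foot's underside. The frame climbs towards its +x; its low side looks roughly to the robot.
- tin: Grey screw-top jar, 70 mm across and 90 mm high, a bystander. Origin: centre of the underside.
- candlestick: Turned wooden candlestick, 70 mm across the foot and 95 mm high, a bystander. Origin: centre of the underside.
- bowl: Dark turned wooden bowl, 110 mm across and 50 mm high, a bystander. Origin: centre of the underside.
There are look-alikes about, which are no part of the job. What is meant by the panel is not red, and is the larger of those in its own colour.

How it is judged:
On the way:
1. the panel is lifted in the fingers, clear of everything else (height (world z) of panel above 0.06 m and contact force between the fingers and panel above 1 N and contact force between panel and jig below 0.05 N), for 0.2 s.
At the end, for the whole second after the job is handed in: The panel lies on the frame, chimney up, its underside parallel to the frame's upper edges within 2.6 degrees and within 3 mm of them, centred within 10 mm each way and edges parallel within 7 degrees, pressed on with 3.5 to 18 N, still gripped by the fingers and at rest (angle between the z axis of panel and the z axis of frame, either way round below 0.045 rad and angle between the x axis of panel and the x axis of frame, either way round below 0.12 rad and angle between panel's own z axis and vertical below 0.8 rad and z of panel in the frame of frame between -0.003 and 0.003 m and x of panel in the frame of frame between -0.01 and 0.01 m and y of panel in the frame of frame between -0.01 and 0.01 m and contact force between panel and frame between 3.5 and 18 N and contact force between the fingers and panel above 2 N and linear speed of panel below 0.01 m/s); the arm keeps its last pose, push and grip.
It fails at once if the frame is struck or pressed with more than 40 N (contact force between anything else and frame above 40 N).
It fails at once if a bystander is moved by more than 30 mm (distance of any of tin, candlestick, bowl from where it was at the start of the episode above 0.03 m).
It also fails if it takes over 42 s, if anything falls off the work surface, if the arm or the gripper's body presses on something with over 40 N, if the wrist force passes 120 N, or if a joint passes its speed limit or range.

## Working session

There is one attempt and no reset: what is moved stays moved. The work goes in short steps, Python scripts to look and compute and a tool call to move; the robot and the scene stay as the last step left them, time stands still between calls to the robot, and variables do not carry over. Pictures are saved under pics/ and viewed, and the job is handed in when it is done.

Besides the shell and the picture viewer there is one more tool, called after "Request:" as name(argument=value, ...), one argument or row to a line, values as JSON. move_arm: Moves the arm, as the interface text tells. Its arguments: {"type":"object","properties":{"increments":{"type":"array","items":{"type":"array","items":{"type":"array","items":{"type":"number","minimum":-1,"maximum":1}}}}},"required":["increments"]}

```bash
mkdir -p pics; ls; python3 - <<'E'
from bench import robot
import cv2,numpy as np
for n in ["scene","top"]:
    im,d=robot.snapshot(n); cv2.imwrite(f"pics/{n}0.png",im[:,:,::-1]); np.savez(f"{n}0.npz",im=im,d=d,**robot.camera_params(n))
    p=robot.camera_params(n); print(n,p["mtx"].tolist(),p["R"].round(4).tolist(),p["t"])
print(robot.get_obs(), robot.tcp_to_tips)
E
```

```text
pics
scene [[463.03583181738145, 0.0, 280.1025768890714], [0.0, 463.03583181738145, 214.46214586567717], [0.0, 0.0, 1.0]] [[0.8725, 0.4884, -0.0173], [0.2963, -0.5569, -0.7759], [-0.3886, 0.6718, -0.6306]] [-0.54210776 -0.04122896  1.31092456]
top [[446.5719665524354, 0.0, 270.3294182079601], [0.0, 446.5719665524354, 209.88963150698584], [0.0, 0.0, 1.0]] [[0.0203, -0.9998, 0.0057], [-0.9958, -0.0207, -0.0891], [0.0892, -0.0039, -0.996]] [0.04502236 0.59397666 1.09655212]
{'time': 0.1, 'joint_positions': array([-1.35011600e+00,  8.78747091e-02,  1.37204808e+00, -1.26692240e-05,
        1.68361372e+00, -1.03110928e-01]), 'qvel': array([ 0.00117174, -0.00011444, -0.00110189, -0.00028123, -0.00074743,
       -0.00135922]), 'joint_torque': array([ 7.19181699e-04, -3.41252232e+01, -3.03301978e+01,  7.16877147e-02,
        3.04344075e-02, -1.08517795e-04]), 'tool_pos': array([ 0.17495673, -0.52132987,  0.40365227]), 'ee_rot': array([-3.13965783e+00, -1.87552927e-04,  3.23789656e-01]), 'wrist_force': array([0.08238285, 0.24504289, 0.1168724 ]), 'wrist_torque': array([-0.03619596,  0.03910321, -0.01740062]), 'width': 0.09372443804820597} 0.1992
```

View pics/scene0.png

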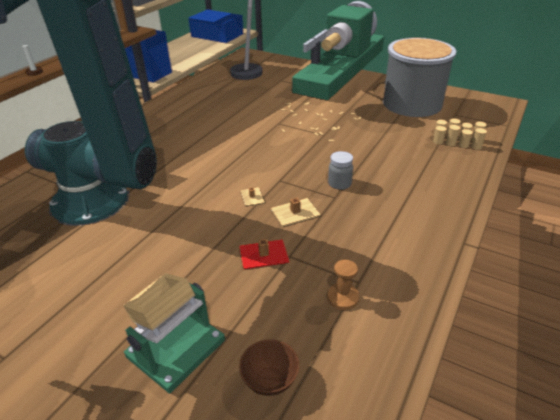

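View pics/top0.png

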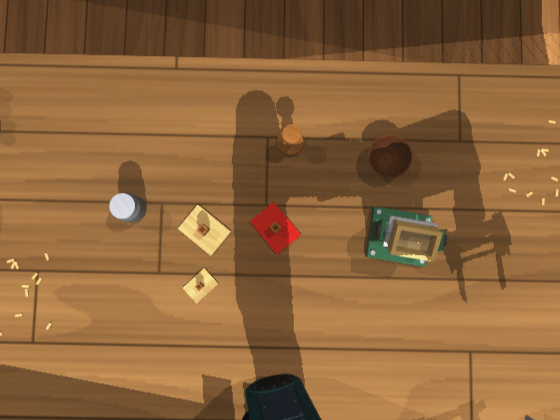

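Top view: the candidates are the large pale panel (204,230), the small pale one (200,286) and the red one (275,228). I choose the large pale one at (204,230). The jig and frame are at (410,240), the bowl at (390,157), the candlestick at (290,140) and the tin at (125,207).

```bash
cat > h.py <<'E'
import numpy as np,cv2
def cloud(f):
    z=np.load(f); im=z["im"];d=z["d"];K=z["mtx"];R=z["R"];t=z["t"]
    v,u=np.mgrid[0:420,0:560]
    c=np.stack([(u-K[0,2])/K[0,0]*d,(v-K[1,2])/K[1,1]*d,d],-1)
    return im,d,(c-t)@R
E
python3 - <<'E'
from h import *
im,d,P=cloud("top0.npz")
crop=np.hstack([im[190:310,165:310],im[185:305,350:470]])
cv2.imwrite("pics/crop0.png",cv2.resize(crop[:,:,::-1],None,fx=2.9,fy=2.9,interpolation=cv2.INTER_CUBIC))
hsv=cv2.cvtColor(im,cv2.COLOR_RGB2HSV)
print(hsv[222,195],hsv[230,183],hsv[238,215],P[230,150],P[300,260])
sub=np.zeros((420,560),bool); sub[195:265,170:238]=1
m=((hsv[...,2]>185)&sub).astype(np.uint8)
cs,_=cv2.findContours(m,cv2.RETR_EXTERNAL,cv2.CHAIN_APPROX_NONE)
c=max(cs,key=cv2.contourArea); r=cv2.minAreaRect(c); b=cv2.boxPoints(r); print("box",b.tolist(),cv2.contourArea(c))
z=np.load("top0.npz")
def ray(uv,h):
    K,R,t=z["mtx"],z["R"],z["t"]
    o=-R.T@t; q=R.T@np.linalg.solve(K,[uv[0],uv[1],1]); return o+q*(h-o[2])/q[2]
W=np.array([ray(x,0.006) for x in b]); print(W.round(4).tolist()); print("centre",W.mean(0)); 
for i in range(4):
    e=W[(i+1)%4]-W[i]; print(np.linalg.norm(e),np.degrees(np.arctan2(e[1],e[0])))
# chimney top by depth
cm=sub&(P[...,2]>0.032)&(P[...,2]<0.06); print("chim",cm.sum(),np.median(P[cm],0), P[cm].mean(0))
# frame
print("z map"); print((P[200:285:4,362:452:4,2]*1000).astype(int))
E
```

```text
[ 21 115 238] [ 24 104 246] [ 19 122 229] [0.53718533 0.36379234 0.00078498] [ 0.36597287  0.07859275 -0.00106824]
box [[177.00823974609375, 228.4185333251953], [197.27215576171875, 203.8123321533203], [230.50100708007812, 231.1772918701172], [210.23709106445312, 255.7834930419922]] 1313.5
[[0.5424, 0.2939, 0.006], [0.6065, 0.2445, 0.006], [0.5382, 0.1575, 0.006], [0.4748, 0.2071, 0.006]]
centre [0.54047348 0.22574862 0.006     ]
0.08088544540765327 -37.62154928067387
0.11062103017797043 -128.12518248399405
0.08047752627032978 141.97375195784085
0.11004975955724104 52.08563064406114
chim 85 [0.5407814  0.22500797 0.04158086] [0.54155312 0.22486187 0.04148782]
z map
[[   2    2   -4   -1    0    0    4    4    0   -1   -1    2   -1    1
     2    1   -3    0   -3    2    2    0   -3]
 [   0   -4   -1    0    2   -4    1   -3    0    0   -1   -1   -1   -1
     0    2    4   -1    0    3    2    2   -3]
 [   0   -1   -1   20   21   21   20   -2   -2    0    0    0    0   -4
     0    2    3    2   -1   -3    2    1    2]
 [   0    5    0   21   26   20   21   21   18   16   20   18   18
[... 1514 characters left out ...]
2    2    1    1    1   -2    0    0    0   -2   15
    23   23    2   -2    2    3   -2    5   -4]
 [   0   -2   -1    0   -1    2    0   -1    5    1   -2    1    3    2
     1   -2   -1    1   -1    0    0    1    0]
 [   1   -1   -1    1    1   -2    2    0    0   -5    2    1   -2   -1
     1    1   -3    0    0   -2    5   -2    0]
 [   0   -3    5    1   -2   -1    2    1    0    0    0    2   -1    0
     0    1    0    4    2    3    0    1   -2]
 [   0   -3    2    0    2    0   -4    0    1   -1    1    3   -1    1
    -3    1   -1    0    0   -3    2    1    0]
 [  -2    0    0    0    1    0   -3    0   -1    1   -1    0   -1    3
     0    3    1   -3    0   -3    1   -2    3]]
```

View pics/crop0.png

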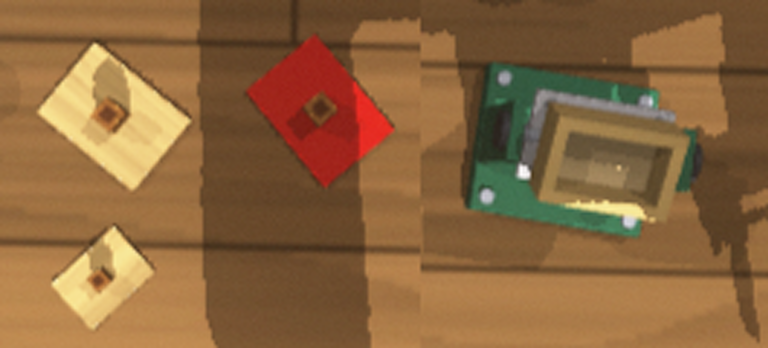

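The left crop confirms the choice: the upper-left pale panel is clearly the larger one, with its dark chimney at its centre. The right crop shows the frame's mouth. Next I fit the frame's rim plane and outline.

```bash
cat > frame.py <<'E'
from h import *
def fit(f,roi,zlo=0.128,zhi=0.175):
    im,d,P=cloud(f); rng=np.random.default_rng(0)
    v0,v1,u0,u1=roi; s=np.zeros(d.shape,bool); s[v0:v1,u0:u1]=1
    m=s&(d>0)&(P[...,2]>zlo)&(P[...,2]<zhi); X=P[m]
    best=None
    for _ in range(3000):
        a=X[rng.choice(len(X),3,False)]; n=np.cross(a[1]-a[0],a[2]-a[0]); l=np.linalg.norm(n)
        if l<5e-4: continue
        n/=l; n*=np.sign(n[2])
        tl=np.degrees(np.arccos(n[2]))
        if not 9<tl<34: continue
        k=np.abs((X-a[0])@n)<0.0025
        if best is None or k.sum()>best.sum(): best=k
    for _ in range(5):
        c=X[best].mean(0); n=np.linalg.svd(X[best]-c)[2][2]; n*=np.sign(n[2]); best=np.abs((X-c)@n)<0.004
    print(f,"inl",best.sum(),len(X),"n",n.round(4),"tilt",np.degrees(np.arccos(n[2])),"rms",np.std((X[best]-c)@n))
    ex=-n+n[2]*0; ex=np.array([-n[0]*n[2],-n[1]*n[2],1-n[2]**2]); ex/=np.linalg.norm(ex); ey=np.cross(n,ex)
    print("fall-line yaw",np.degrees(np.arctan2(ex[1],ex[0])))
    # outline: intersect ray with plane for mask pixels
    mm=np.zeros(d.shape,np.uint8); idx=np.argwhere(m)[best]; mm[idx[:,0],idx[:,1]]=255
    mm=cv2.morphologyEx(mm,cv2.MORPH_OPEN,np.ones((2,2)))
    z=np.load(f);K,R,t=z["mtx"],z["R"],z["t"];o=-R.T@t
    pts=np.argwhere(mm>0)[:,::-1]
    q=np.c_[(pts[:,0]-K[0,2])/K[0,0],(pts[:,1]-K[1,2])/K[1,1],np.ones(len(pts))]@R
    W=o+q*(((c-o)@n)/(q@n))[:,None]
    ab=np.c_[(W-c)@ex,(W-c)@ey].astype(np.float32)
    r=cv2.minAreaRect(ab*1000); print("rect",r)
    ctr=c+ex*r[0][0]/1000+ey*r[0][1]/1000; print("centre",ctr.round(4))
    b=cv2.boxPoints(r)/1000; B=c+b[:,:1]*ex+b[:,1:]*ey
    px=(B@R.T+t)@K.T; px=px[:,:2]/px[:,2:]
    o2=im.copy(); o2[mm>0]=(255,0,0); cv2.polylines(o2,[px.round().astype(int)],True,(0,255,255))
    o2=cv2.resize(o2[v0:v1,u0:u1][:,:,::-1],None,fx=4,fy=4,interpolation=cv2.INTER_NEAREST)
    cv2.imwrite("pics/fr_"+f[:-4]+".png",o2)
    return n,ctr
if __name__=="__main__":
    fit("top0.npz",(205,270,370,450)); fit("scene0.npz",(270,345,120,210))
E
python3 frame.py; python3 -c "
import cv2,numpy as np
a=cv2.imread('pics/fr_top0.png');b=cv2.imread('pics/fr_scene0.png');h=max(a.shape[0],b.shape[0])
p=lambda x:np.vstack([x,np.zeros((h-x.shape[0],x.shape[1],3),np.uint8)])
cv2.imwrite('pics/fr.png',np.hstack([p(a),p(b)]))"
```

```text
top0.npz inl 653 1114 n [-0.3699  0.054   0.9275] tilt 21.954087553767053 rms 0.0017297572543750698
fall-line yaw -8.306948922312278
rect ((-1.8611869812011719, -2.267475128173828), (101.30720520019531, 72.18206024169922), 89.59834289550781)
centre [ 0.5141 -0.2685  0.1542]
scene0.npz inl 729 2066 n [-0.3646  0.0568  0.9294] tilt 21.652939809908087 rms 0.0016230540789312904
fall-line yaw -8.84798819805309
rect ((3.6854591369628906, 0.5389022827148438), (79.49663543701172, 102.95321655273438), 1.0535259246826172)
centre [ 0.5219 -0.2688  0.1563]
```

View pics/fr.png

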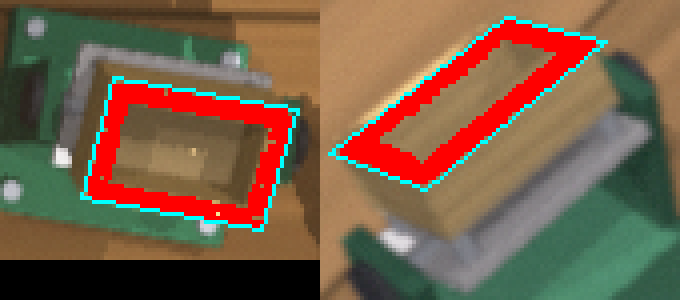

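Top view fit: rim 101 × 72 mm, tilt 22°, yaw −8.3°, centre (0.514,−0.268,0.154). The scene view spills over 9 mm in x, but its tilt and yaw agree. I will add a wrist view on the way.

```bash
cat > mv.py <<'E'
from bench import robot
import numpy as np,sys
from scipy.spatial.transform import Rotation as Ro
def delta(p,Rt):
    o=robot.get_obs(); R=Ro.from_euler('xyz',o["ee_rot"]); 
    s=R.inv().apply(np.array(p)-o["tool_pos"])/0.1
    w=(R.inv()*Rt).as_rotvec()/(np.pi/2)
    print("t",o["time"],"pos",o["tool_pos"].round(4),"rpy",o["ee_rot"].round(4),"F",o["wrist_force"].round(2),"T",o["wrist_torque"].round(2),"w",round(float(o["width"]),4),"q",o["joint_positions"].round(2))
    print("shift",s.round(3),"turn",w.round(4))
def down(yaz): # tool y azimuth (deg), pointing down
    a=np.radians(yaz); y=np.array([np.cos(a),np.sin(a),0]); z=np.array([0,0,-1.]); x=np.cross(y,z)
    return Ro.from_matrix(np.c_[x,y,z])
E
python3 - <<'E'
from mv import *
import cv2
im,d=robot.snapshot("wrist"); cv2.imwrite("pics/w0.png",im[:,:,::-1])
p=robot.camera_params("wrist"); print(p["mtx"].round(1).tolist()); o=robot.get_obs()
R=Ro.from_euler('xyz',o["ee_rot"]).as_matrix(); C=-p["R"].T@p["t"]; print("cam in tool",R.T@(C-o["tool_pos"])); print((p["R"]@R).round(3))
delta([0.40,-0.27,0.43],down(-71.4+33.6))
E
```

```text
[[317.9, 0.0, 277.6], [0.0, 317.9, 206.5], [0.0, 0.0, 1.0]]
cam in tool [ 0.07658094 -0.00125908  0.01945243]
[[ 0.001  1.     0.001]
 [-0.964  0.001 -0.266]
 [-0.266 -0.     0.964]]
t 0.15 pos [ 0.175  -0.5213  0.4038] rpy [-3.140e+00 -2.000e-04  3.238e-01] F [ 0.12 -0.16 -0.76] T [-0.01 -0.02 -0.02] w 0.094 q [-1.35  0.09  1.37  0.    1.68 -0.1 ]
shift [ 2.933 -1.667 -0.259] turn [-0.001  -0.0004 -0.3739]
```

View pics/w0.png

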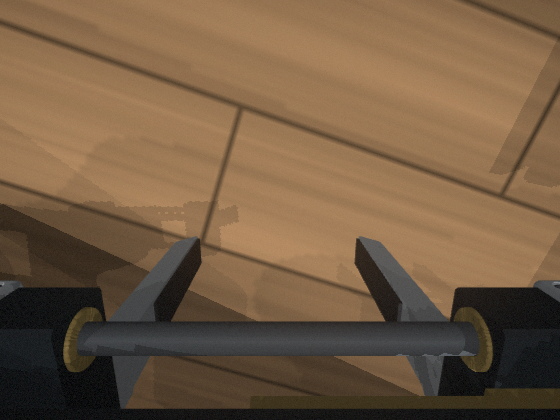

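The wrist image shows the fingers at (180,300) and (390,300), and only bench ahead of them. Moving to a spot where it sees the frame.

Request:
move_arm(
  increments=[
    [[1, 0.4, -0.1, -0.1, 0, 0, -0.07], [1, 0.8, -0.2, -0.2, 0, 0, -0.15], [1, 1, -0.25, -0.25, 0, 0, -0.23], [1, 1, -0.25, -0.25, 0, 0, -0.31], [1, 1, -0.25, -0.25, 0, 0, -0.374]],
  ],
)

```text
time: 0.57
tool_pos: [0.2632, -0.4649, 0.4301]
ee_rot: [3.141, 0.0, 0.92]
wrist_force: [-0.8, -0.6, -0.3]
width: 0.0937
```

```bash
python3 - <<'E'
from mv import *
delta([0.42,-0.37,0.43],down(-37.8))
E
```

```text
t 0.5667 pos [ 0.2632 -0.4649  0.4301] rpy [3.1408e+00 3.0000e-04 9.2010e-01] F [-0.83 -0.58 -0.34] T [-0.01 -0.03  0.  ] w 0.0937 q [-1.16  0.05  1.36  0.    1.73 -0.51]
shift [1.705e+00 6.730e-01 1.000e-03] turn [0.0005 0.0002 0.0057]
```

Request:
move_arm(
  increments=[
    [[1, 0.35, 0.15, 0, 0, 0, 0], [1, 0.7, 0.3, 0, 0, 0, 0], [1, 0.9, 0.35, 0, 0, 0, 0]],
  ],
)

```text
time: 0.82
tool_pos: [0.3467, -0.4149, 0.4291]
ee_rot: [-3.141, -0.002, 0.913]
wrist_force: [0.6, -0.0, 0.8]
width: 0.0939
```

Request:
move_arm(
  increments=[
    [[1, 0.35, 0.15, 0, 0, 0, 0], [1, 0.7, 0.3, 0, 0, 0, 0], [1, 0.8, 0.33, 0, 0, 0, 0], [1, 0.8, 0.33, 0, 0, 0, 0]],
  ],
)

```text
time: 1.15
tool_pos: [0.4217, -0.3716, 0.429]
ee_rot: [-3.14, -0.001, 0.916]
wrist_force: [-0.2, -0.1, 0.5]
width: 0.0937
```

```bash
python3 - <<'E'
from mv import *
import cv2
p=robot.camera_params("wrist")
im,d=robot.snapshot("wrist"); cv2.imwrite("pics/w1.png",im[:,:,::-1]); np.savez("w1.npz",im=im,d=d,**p)
delta([0.40,-0.05,0.43],down(-37.8))
E
```

```text
t 1.2 pos [ 0.4204 -0.3727  0.4291] rpy [-3.1403e+00  6.0000e-04  9.1370e-01] F [ 1.08 -0.06 -0.86] T [-0.08 -0.01  0.01] w 0.094 q [-0.83  0.11  1.3  -0.    1.73 -0.17]
shift [ 2.43  -2.132 -0.008] turn [-0.0008  0.0004  0.0017]
```

View pics/w1.png

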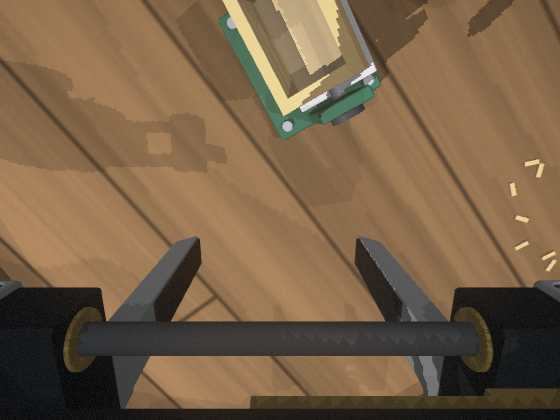

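The frame is cut off at the top edge (300,50), so I move about 85 mm along tool x.

Request:
move_arm(
  increments=[
    [[1, 0.35, -0.1, 0, 0, 0, 0], [1, 0.7, -0.2, 0, 0, 0, 0], [1, 0.85, -0.25, 0, 0, 0, 0], [1, 0.85, -0.25, 0, 0, 0, 0], [1, 0.85, -0.25, 0, 0, 0, 0]],
  ],
)

```text
time: 1.62
tool_pos: [0.4512, -0.2913, 0.4299]
ee_rot: [3.141, 0.001, 0.911]
wrist_force: [0.8, 0.3, 0.0]
width: 0.094
```

```bash
python3 - <<'E'
from mv import *
import cv2
p=robot.camera_params("wrist")
im,d=robot.snapshot("wrist"); cv2.imwrite("pics/w2.png",im[:,:,::-1]); np.savez("w2.npz",im=im,d=d,**p)
delta([0.5405,0.2255,0.35],down(-37.8))
from frame import fit
fit("w2.npz",(0,300,150,450))
E
```

```text
t 1.6667 pos [ 0.4511 -0.2919  0.4298] rpy [3.1412e+00 1.3000e-03 9.0960e-01] F [-0.5  -0.24  0.03] T [-0.04 -0.02  0.02] w 0.094 q [-0.68  0.06  1.36 -0.    1.73 -0.02]
shift [ 4.634 -2.471  0.791] turn [ 0.0002  0.0008 -0.0009]
w2.npz inl 5188 7991 n [-0.3705  0.0541  0.9273] tilt 21.988693912205402 rms 0.0009124471583099466
fall-line yaw -8.30734342221156
rect ((-2.8350181579589844, -3.74139404296875), (100.1546630859375, 71.00975036621094), 89.98423767089844)
centre [ 0.5126 -0.2661  0.1557]
```

View pics/fr_w2.png

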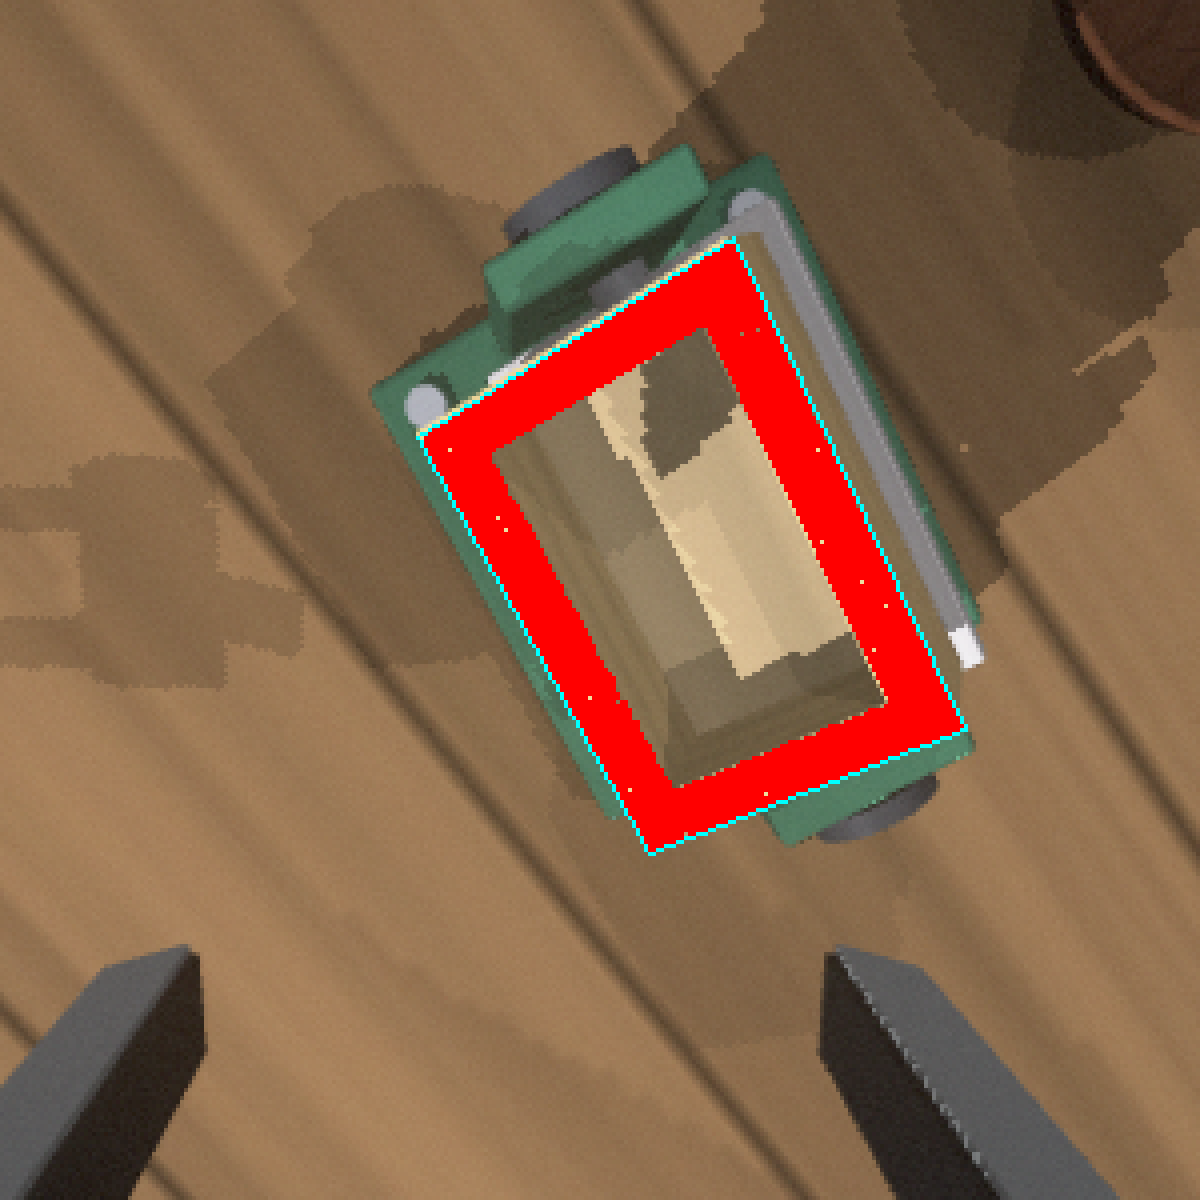

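The wrist fit (100.2 × 71.0 mm, 22.0°, −8.3°) gives the centre (0.513,−0.266,0.156) and agrees with the top view. Now to the panel.

Request:
move_arm(
  increments=[
    [[1, 0.35, -0.2, 0, 0, 0, 0], [1, 0.7, -0.38, 0, 0, 0, 0], [1, 1, -0.54, 0, 0, 0, 0]],
  ],
)

```text
time: 1.92
tool_pos: [0.4701, -0.1794, 0.4294]
ee_rot: [-3.141, 0.0, 0.907]
wrist_force: [0.7, -0.0, -0.0]
width: 0.0941
```

Request:
move_arm(
  increments=[
    [[1, 0.35, -0.2, 0, 0, 0, 0], [1, 0.7, -0.38, 0, 0, 0, 0], [1, 1, -0.54, 0, 0, 0, 0]],
  ],
)

```text
time: 2.17
tool_pos: [0.4891, -0.0664, 0.4297]
ee_rot: [3.141, 0.0, 0.909]
wrist_force: [0.7, -1.2, -0.2]
width: 0.0939
```

Request:
move_arm(
  increments=[
    [[1, 0.35, -0.2, 0, 0, 0, 0], [1, 0.7, -0.38, 0, 0, 0, 0], [1, 1, -0.54, 0, 0, 0, 0]],
  ],
)

```text
time: 2.42
tool_pos: [0.5082, 0.0458, 0.4297]
ee_rot: [3.141, 0.0, 0.909]
wrist_force: [0.5, -0.4, -0.3]
width: 0.0939
```

Request:
move_arm(
  increments=[
    [[1, 0.35, -0.2, 0.2, 0, 0, 0], [1, 0.6, -0.38, 0.4, 0, 0, 0], [1, 0.8, -0.54, 0.6, 0, 0, 0], [1, 0.8, -0.6, 0.6, 0, 0, 0], [1, 0.8, -0.6, 0.6, 0, 0, 0]],
  ],
)

```text
time: 2.83
tool_pos: [0.5092, 0.1452, 0.368]
ee_rot: [-3.139, 0.004, 0.912]
wrist_force: [0.1, 0.1, 1.9]
width: 0.0939
```

```bash
python3 - <<'E'
from mv import *
import cv2
p=robot.camera_params("wrist")
im,d=robot.snapshot("wrist"); cv2.imwrite("pics/w3.png",im[:,:,::-1]); np.savez("w3.npz",im=im,d=d,**p)
delta([0.5405,0.2255,0.35],down(-37.8))
E
```

```text
t 2.8833 pos [0.5097 0.1444 0.3696] rpy [3.141e+00 1.500e-03 9.104e-01] F [ 0.4  -0.49 -0.51] T [-0.08 -0.09  0.06] w 0.0942 q [ 0.17  0.05  1.48 -0.    1.61  0.83]
shift [ 0.83  -0.255  0.195] turn [ 0.0004  0.0009 -0.0004]
```

View pics/w3.png

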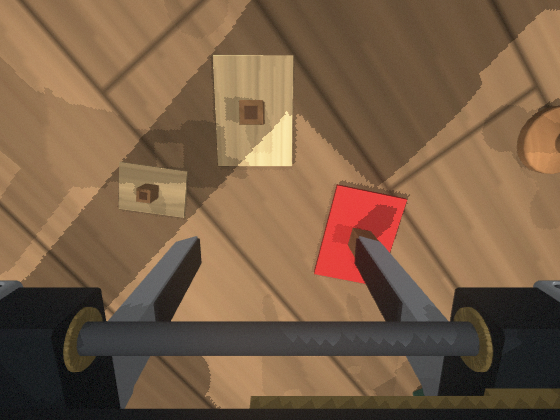

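The large pale panel is at (253,110), the small one at (152,190) and the red one at (360,235).

```bash
python3 - <<'E'
from h import *
from mv import *
im,d,P=cloud("w3.npz")
s=np.zeros(d.shape,bool); s[45:175,205:305]=1
cm=s&(P[...,2]>0.037)&(P[...,2]<0.047)
pts=(P[cm][:,:2]*1000).astype(np.float32); r=cv2.minAreaRect(pts); print("chim",cm.sum(),r,P[cm].mean(0))
pm=(s&(P[...,2]>0.0035)&(P[...,2]<0.0095)); pts=(P[pm][:,:2]*1000).astype(np.float32)
hsv=cv2.cvtColor(im,cv2.COLOR_RGB2HSV)
pm=s&(d>0)&(P[...,2]<0.02)
g=cv2.Canny(cv2.cvtColor(im,cv2.COLOR_RGB2GRAY),40,120)
# mask by ray colour: low hue-sat pale
print(hsv[70,225],hsv[150,225],hsv[150,283],hsv[100,200],hsv[60,310],hsv[200,250])
m=(s&(hsv[...,0]>=19)&(hsv[...,1]<150)).astype(np.uint8); m=cv2.morphologyEx(m,cv2.MORPH_OPEN,np.ones((3,3)))
cs,_=cv2.findContours(m,0,cv2.CHAIN_APPROX_NONE); c=max(cs,key=cv2.contourArea)[:,0]
z=np.load("w3.npz");K,R,t=z["mtx"],z["R"],z["t"];o=-R.T@t
q=np.c_[(c[:,0]-K[0,2])/K[0,0],(c[:,1]-K[1,2])/K[1,1],np.ones(len(c))]@R
W=o+q*((0.006-o[2])/q[:,2])[:,None]
r=cv2.minAreaRect((W[:,:2]*1000).astype(np.float32)); print("plate",r)
E
```

```text
chim 595 ((537.9534301757812, 227.0879669189453), (21.317012786865234, 21.85708999633789), 52.26885223388672) [0.53816523 0.22702154 0.04271016]
[ 18 103 181] [ 18 102 150] [ 23  82 249] [ 16 116 110] [ 16 113 108] [ 15 112 166]
plate ((531.3464965820312, 197.16539001464844), (52.81718826293945, 52.860374450683594), 52.3383903503418)
```

```bash
python3 - <<'E'
from mv import *
delta([0.538,0.227,0.28],down(-37.75))
E
```

```text
t 2.8833 pos [0.5097 0.1444 0.3696] rpy [3.141e+00 1.500e-03 9.104e-01] F [ 0.4  -0.49 -0.51] T [-0.08 -0.09  0.06] w 0.0942 q [ 0.17  0.05  1.48 -0.    1.61  0.83]
shift [ 0.827 -0.284  0.895] turn [ 0.0004  0.0009 -0.001 ]
```

Request:
move_arm(
  increments=[
    [[1, 0.3, -0.1, 0.2, 0, 0, 0], [1, 0.6, -0.2, 0.45, 0, 0, 0], [1, 0.83, -0.284, 0.7, 0, 0, 0], [1, 0.83, -0.284, 0.85, 0, 0, 0], [1, 0.83, -0.284, 0.89, 0, 0, 0], [1, 0.83, -0.284, 0.89, 0, 0, 0]],
  ],
)

```text
time: 3.38
tool_pos: [0.5386, 0.2267, 0.2804]
ee_rot: [3.141, 0.002, 0.909]
wrist_force: [-0.2, -0.1, 0.2]
width: 0.0936
```

```bash
python3 - <<'E'
from mv import *
import cv2
im,d=robot.snapshot("wrist"); cv2.imwrite("pics/w4.png",im[:,:,::-1])
delta([0.538,0.227,0.2085],down(-37.75))
E
```

```text
t 3.4333 pos [0.5388 0.2268 0.2819] rpy [ 3.140e+00 -8.000e-04  9.087e-01] F [ 0.37 -0.2   0.55] T [ 0.01 -0.08 -0.01] w 0.094 q [ 0.3   0.22  1.47 -0.    1.45  0.96]
shift [-0.004 -0.009  0.734] turn [ 0.001  -0.0005 -0.0021]
```

View pics/w4.png

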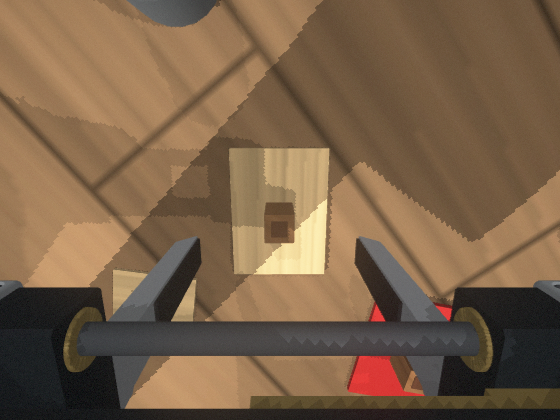

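The chimney (279,225) sits midway between the open fingers; the small panel and the red one lie outside the finger paths. Descend and close.

Request:
move_arm(
  increments=[
    [[1, 0, -0.005, 0.2, 0, 0, 0], [1, 0, -0.005, 0.4, 0, 0, 0], [1, 0, -0.005, 0.58, 0, 0, 0], [1, 0, -0.005, 0.68, 0, 0, 0], [1, 0, -0.005, 0.725, 0, 0, 0], [1, 0, -0.005, 0.725, 0, 0, 0], [1, 0, -0.005, 0.725, 0, 0, 0]],
  ],
)

```text
time: 4.02
tool_pos: [0.5382, 0.2286, 0.2098]
ee_rot: [3.14, -0.002, 0.911]
wrist_force: [-0.3, -0.7, -0.2]
width: 0.0943
```

Request:
move_arm(
  increments=[
    [[0, 0, 0, 0, 0, 0, 0], [0, 0, 0, 0, 0, 0, 0], [0, 0, 0, 0, 0, 0, 0], [0, 0, 0, 0, 0, 0, 0], [0, 0, 0, 0, 0, 0, 0], [0, 0, 0, 0, 0, 0, 0], [0, 0, 0, 0, 0, 0, 0], [0, 0, 0, 0, 0, 0, 0]],
  ],
)

```text
time: 4.68
tool_pos: [0.5375, 0.2289, 0.2081]
ee_rot: [-3.142, 0.0, 0.911]
wrist_force: [-0.8, 0.2, 0.1]
width: 0.0442
```

Request:
move_arm(
  increments=[
    [[0, 0, 0, 0, 0, 0, 0], [0, 0, 0, 0, 0, 0, 0], [0, 0, 0, 0, 0, 0, 0], [0, 0, 0, 0, 0, 0, 0], [0, 0, 0, 0, 0, 0, 0], [0, 0, 0, 0, 0, 0, 0], [0, 0, 0, 0, 0, 0, 0], [0, 0, 0, 0, 0, 0, 0]],
  ],
)

```text
time: 5.35
tool_pos: [0.5375, 0.2289, 0.2081]
ee_rot: [3.141, 0.0, 0.911]
wrist_force: [0.6, -1.5, -0.8]
width: 0.0216
```

```bash
python3 - <<'E'
from mv import *
delta([0.538,0.227,0.30],down(-37.75))
E
```

```text
t 5.35 pos [0.5375 0.2289 0.2081] rpy [3.1415e+00 1.0000e-04 9.1120e-01] F [ 0.63 -1.46 -0.85] T [-0.09 -0.1   0.03] w 0.0216 q [ 0.31  0.28  1.55 -0.    1.31  0.97]
shift [-0.012  0.015 -0.919] turn [ 0.0001  0.     -0.0005]
```

Request:
move_arm(
  increments=[
    [[0, 0, 0, 0, 0, 0, 0], [0, 0, 0, -0.15, 0, 0, 0], [0, 0, 0, -0.4, 0, 0, 0], [0, 0, 0, -0.7, 0, 0, 0], [0, 0, 0, -0.95, 0, 0, 0], [0, 0, 0, -1, 0, 0, 0], [0, 0, 0, -1, 0, 0, 0]],
  ],
)

```text
time: 5.93
tool_pos: [0.5379, 0.2291, 0.3106]
ee_rot: [3.139, -0.004, 0.911]
wrist_force: [-0.1, -0.2, -0.1]
width: 0.0216
```

Request:
move_arm(
  increments=[
    [[0, 0, 0, -0.2, 0, 0, 0], [0, 0, 0, -0.4, 0, 0, 0], [0, 0, 0, -0.7, 0, 0, 0], [0, 0, 0, -0.9, 0, 0, 0], [0, 0, 0, -1, 0, 0, 0]],
  ],
)

```text
time: 6.35
tool_pos: [0.5376, 0.229, 0.4088]
ee_rot: [3.141, -0.001, 0.911]
wrist_force: [-0.4, -0.0, -1.2]
width: 0.0217
```

```bash
cat > tgt.py <<'E'
from mv import *
n=np.array([-.3705,.0541,.9273]); n/=np.linalg.norm(n)
C=np.array([.5126,-.2661,.1557])
ex=np.array([0,0,1.])-n[2]*n; ex/=np.linalg.norm(ex); ey=np.cross(n,ex)
# tool y -> +ex , tool z -> -n, x=cross(y,z)
RT=Ro.from_matrix(np.c_[np.cross(ex,-n),ex,-n])
G=0.0281+0.18  # TCP above underside along n (grasp TCP z measured)
def tcp(h): return C+n*(G+h)
E
python3 - <<'E'
from tgt import *
import cv2
im,d=robot.snapshot("wrist"); cv2.imwrite("pics/w5.png",im[:,:,::-1])
print(tcp(0.1),tcp(0.0), RT.as_euler('xyz'))
delta(tcp(0.1),RT)
E
```

```text
[ 0.39845365 -0.24943248  0.44138937] [ 0.43550212 -0.25484225  0.34866318] [ 2.75782840e+00 -2.22044605e-16  1.42580214e+00]
t 6.4 pos [0.5377 0.229  0.4101] rpy [ 3.1398e+00 -2.5000e-03  9.1130e-01] F [0.29 0.41 0.33] T [ 0.   -0.11 -0.  ] w 0.0219 q [ 0.31  0.16  1.28 -0.    1.7   0.97]
shift [-4.634  1.831 -0.321] turn [-0.2374  0.0616 -0.3237]
```

View pics/w5.png

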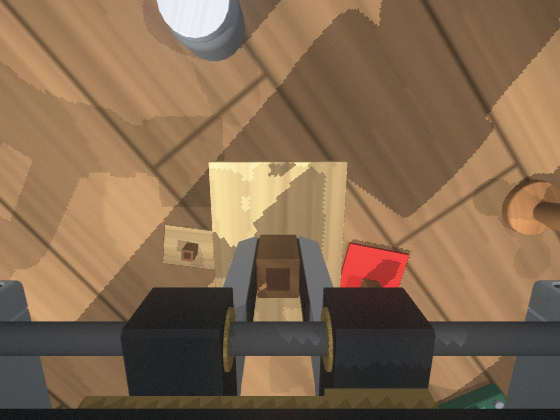

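The panel is lifted: the chimney is between the pads at (278,265) and the plate edges are square to the fingers. Travel back over to the frame.

Request:
move_arm(
  increments=[
    [[0, -0.3, 0.1, -0.1, 0, 0, 0], [0, -0.65, 0.25, -0.25, 0, 0, 0], [0, -1, 0.4, -0.4, 0, 0, 0]],
  ],
)

```text
time: 6.65
tool_pos: [0.5074, 0.1249, 0.4443]
ee_rot: [-3.137, 0.005, 0.914]
wrist_force: [-0.0, -0.0, 0.4]
width: 0.0215
```

Request:
move_arm(
  increments=[
    [[0, -0.35, 0.14, 0, 0, 0, 0], [0, -0.7, 0.28, 0, 0, 0, 0], [0, -1, 0.4, 0, 0, 0, 0]],
  ],
)

```text
time: 6.9
tool_pos: [0.4773, 0.02, 0.4454]
ee_rot: [-3.139, 0.003, 0.911]
wrist_force: [1.0, -0.1, -0.2]
width: 0.0218
```

Request:
move_arm(
  increments=[
    [[0, -0.35, 0.14, 0, 0, 0, 0], [0, -0.7, 0.28, 0, 0, 0, 0], [0, -1, 0.4, 0, 0, 0, 0]],
  ],
)

```text
time: 7.15
tool_pos: [0.4476, -0.0835, 0.445]
ee_rot: [-3.137, 0.002, 0.911]
wrist_force: [0.5, 0.0, -1.4]
width: 0.0217
```

Request:
move_arm(
  increments=[
    [[0, -0.3, 0.12, 0, 0, 0, 0], [0, -0.6, 0.24, 0, 0, 0, 0], [0, -0.8, 0.32, 0, 0, 0, 0], [0, -0.9, 0.36, 0, 0, 0, 0], [0, -0.9, 0.36, 0, 0, 0, 0]],
  ],
)

```text
time: 7.57
tool_pos: [0.4214, -0.1765, 0.4456]
ee_rot: [-3.137, 0.001, 0.908]
wrist_force: [-0.0, 1.0, 0.6]
width: 0.0218
```

```bash
python3 - <<'E'
from tgt import *
delta(tcp(0.1),RT)
E
```

```text
t 7.5667 pos [ 0.4214 -0.1765  0.4456] rpy [-3.1373e+00  9.0000e-04  9.0780e-01] F [-0.03  0.98  0.63] T [-0.05 -0.07 -0.06] w 0.0218 q [-0.52 -0.12  1.5  -0.    1.77  0.14]
shift [-0.716  0.268  0.042] turn [-0.2416  0.0632 -0.3257]
```

Request:
move_arm(
  increments=[
    [[0, -0.1, 0.03, 0, -0.03, 0.008, -0.04], [0, -0.2, 0.08, 0, -0.07, 0.018, -0.095], [0, -0.35, 0.13, 0.01, -0.115, 0.03, -0.155], [0, -0.5, 0.18, 0.02, -0.16, 0.042, -0.215], [0, -0.62, 0.24, 0.03, -0.2, 0.052, -0.27], [0, -0.7, 0.26, 0.04, -0.23, 0.06, -0.31], [0, -0.716, 0.268, 0.042, -0.2416, 0.0632, -0.3257], [0, -0.716, 0.268, 0.042, -0.2416, 0.0632, -0.3257]],
  ],
)

```text
time: 8.23
tool_pos: [0.3992, -0.2472, 0.4425]
ee_rot: [2.755, -0.001, 1.43]
wrist_force: [-0.6, 0.3, -0.8]
width: 0.0214
```

```bash
python3 - <<'E'
from tgt import *
import cv2
for nme in ["wrist","scene"]:
    p=robot.camera_params(nme)
    im,d=robot.snapshot(nme); cv2.imwrite(f"pics/{nme}6.png",im[:,:,::-1]); np.savez(f"{nme}6.npz",im=im,d=d,**p)
delta(tcp(0.1),RT); delta(tcp(0.03),RT)
E
```

```text
t 8.3333 pos [ 0.3995 -0.247   0.4431] rpy [ 2.7554e+00 -6.0000e-04  1.4298e+00] F [ 0.45 -0.42 -1.55] T [-0.    0.15 -0.02] w 0.0215 q [-0.74 -0.21  1.6   0.22  1.43 -0.6 ]
shift [-0.026 -0.013  0.013] turn [ 0.0015 -0.0013  0.0022]
t 8.3333 pos [ 0.3995 -0.247   0.4431] rpy [ 2.7554e+00 -6.0000e-04  1.4298e+00] F [ 0.45 -0.42 -1.55] T [-0.    0.15 -0.02] w 0.0215 q [-0.74 -0.21  1.6   0.22  1.43 -0.6 ]
shift [-0.027 -0.014  0.713] turn [ 0.0015 -0.0013  0.0022]
```

View pics/wrist6.png

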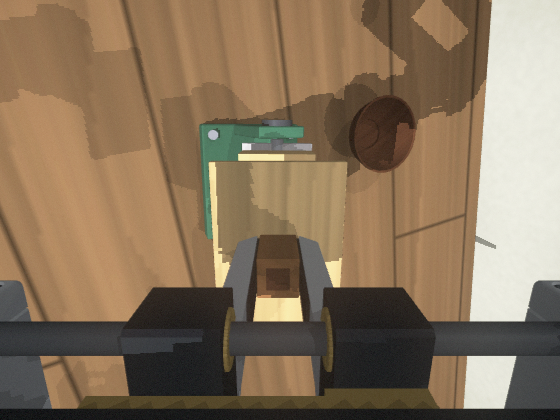

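View pics/scene6.png

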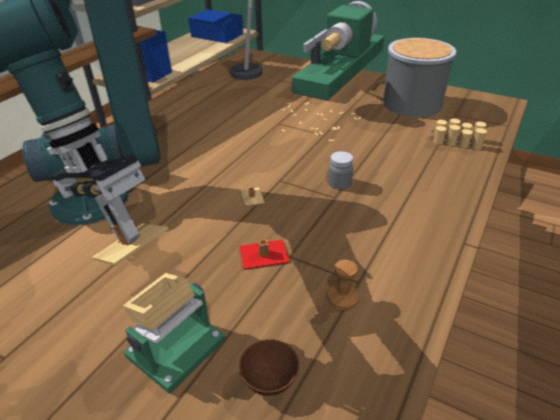

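The wrist view shows the panel (278,215) squarely in front of the frame, whose far end is at (277,157). I check the held plate's plane and outline from depth.

```bash
cat > chk.py <<'E'
from h import *
from tgt import *
def chk(f,h,v=(165,225),u=(222,335)):
    im,d,P=cloud(f)
    s=np.zeros(d.shape,bool); s[v[0]:v[1],u[0]:u[1]]=1
    hh=(P-C)@n; m=s&(d>0)&(np.abs(hh-h-0.006)<0.015); X=P[m]; c=np.median(X,0)
    for _ in range(5):
        k=np.abs((X-c)@ (N if _ else n))<0.004; c=X[k].mean(0); N=np.linalg.svd(X[k]-c)[2][2]; N*=np.sign(N[2])
    print("plate pts",k.sum(),"off-angle deg",np.degrees(np.arccos(N@n)),"about ex,ey:",np.degrees(np.cross(n,N)@np.c_[ex,ey]),"height of top above rim plane at C: mm",1000*((C+n*0.1-0)@n*0+ (c-C)@n), "rms",np.std((X[k]-c)@N))
    # outline: all pixels within 4mm of plane
    m2=(np.abs((P-c)@N)<0.004)&(d>0); m2[300:]=0
    L,lab,st,_=cv2.connectedComponentsWithStats(m2.astype(np.uint8)); i=1+np.argmax(st[1:,4]); pts=P[lab==i]
    a=np.c_[(pts-C)@ex,(pts-C)@ey]*1000
    print("plate ex range",np.percentile(a[:,0],[.5,50,99.5]).round(1),"ey",np.percentile(a[:,1],[.5,99.5]).round(1), "far edge yaw:")
    r=cv2.minAreaRect(a.astype(np.float32)); print(r)
    ch=(hh>h+0.036)&(hh<h+0.048)&(d>0); ch[:230]=0; ch[300:]=0; ch[:,:255]=0; ch[:,303:]=0
    b=np.c_[(P[ch]-C)@ex,(P[ch]-C)@ey]*1000; print("chimney top",ch.sum(),b.mean(0).round(1),hh[ch].mean()*1000,cv2.minAreaRect(b.astype(np.float32)))
if __name__=="__main__":
    chk("wrist6.npz",0.1)
E
python3 chk.py
```

```text
plate pts 6753 off-angle deg 0.2523598951047507 about ex,ey: [ 0.22757889 -0.10905481] height of top above rim plane at C: mm 107.76761992376379 rms 0.0006324069694563073
plate ex range [-39.1   0.1  40. ] ey [-19.5  57.6] far edge yaw:
((0.4576759338378906, 17.831985473632812), (80.34625244140625, 79.81858825683594), 0.24253277480602264)
chimney top 1987 [0.6 4.5] 143.29325847561307 ((0.9706754684448242, 2.699382781982422), (24.38426399230957, 22.79167938232422), 0.2732211649417877)
```

The held plate is within 0.25° of the frame plane and centred within 3 mm. Correcting the y offset and descending to about 25 mm.

Request:
move_arm(
  increments=[
    [[0, -0.027, -0.01, 0.15, 0, 0, 0], [0, -0.027, -0.01, 0.35, 0, 0, 0], [0, -0.027, -0.01, 0.55, 0, 0, 0], [0, -0.027, -0.01, 0.68, 0, 0, 0], [0, -0.027, -0.01, 0.74, 0, 0, 0], [0, -0.027, -0.01, 0.76, 0, 0, 0], [0, -0.027, -0.01, 0.76, 0, 0, 0]],
  ],
)

```text
time: 8.92
tool_pos: [0.4267, -0.254, 0.373]
ee_rot: [2.754, 0.001, 1.43]
wrist_force: [-0.5, 0.7, -0.8]
width: 0.0219
```

```bash
python3 - <<'E'
from tgt import *
from chk import chk
import cv2
for nme in ["wrist","scene"]:
    p=robot.camera_params(nme)
    im,d=robot.snapshot(nme); cv2.imwrite(f"pics/{nme}7.png",im[:,:,::-1]); np.savez(f"{nme}7.npz",im=im,d=d,**p)
delta(tcp(0.0),RT); chk("wrist7.npz",0.026)
a=cv2.imread("pics/wrist7.png")[90:310,150:420]; b=cv2.imread("pics/scene7.png")[200:400,60:260]
cv2.imwrite("pics/c7.png",np.hstack([cv2.resize(a,(440,360)),cv2.resize(b,(360,360))]))
E
```

```text
t 9.0167 pos [ 0.4265 -0.2544  0.3744] rpy [2.7521e+00 2.1000e-03 1.4295e+00] F [-0.25  0.27 -0.14] T [ 0.02  0.16 -0.06] w 0.0218 q [-0.72 -0.14  1.68  0.22  1.28 -0.6 ]
shift [ 0.009 -0.015  0.272] turn [0.0036 0.0004 0.0027]
plate pts 6740 off-angle deg 0.1863445252660196 about ex,ey: [ 0.12729885 -0.13608513] height of top above rim plane at C: mm 32.77259849709733 rms 0.0006237523144939136
plate ex range [-38.9   0.4  40.2] ey [-22.4  54.5] far edge yaw:
((0.7041244506835938, 14.663101196289062), (80.34300231933594, 80.16608428955078), 0.29490840435028076)
chimney top 1954 [0.9 1.3] 68.45923582806854 ((1.4089412689208984, -0.17665958404541016), (24.398351669311523, 22.695402145385742), 1.2078895568847656)
```

View pics/c7.png

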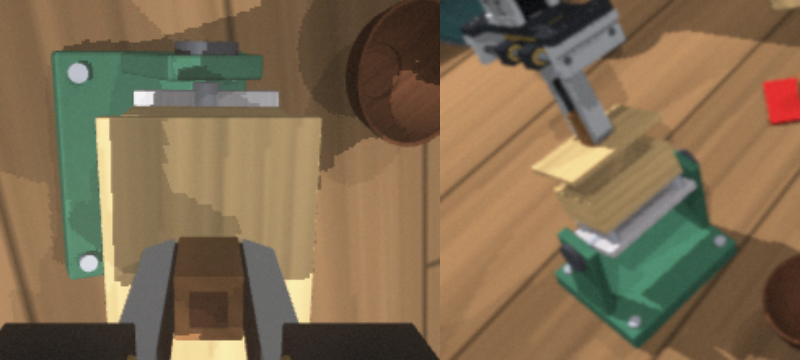

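The panel is square over the frame with a gap of about 27 mm and centred within 1 mm. Approaching slowly.

Request:
move_arm(
  increments=[
    [[0, 0, -0.005, 0.06, 0, 0, 0], [0, 0, -0.005, 0.12, 0, 0, 0], [0, 0, -0.005, 0.17, 0, 0, 0], [0, 0, -0.005, 0.2, 0, 0, 0], [0, 0, -0.005, 0.22, 0, 0, 0], [0, 0, -0.005, 0.23, 0, 0, 0], [0, 0, -0.005, 0.23, 0, 0, 0]],
  ],
)

```text
time: 9.6
tool_pos: [0.4344, -0.2558, 0.3514]
ee_rot: [2.754, 0.001, 1.429]
wrist_force: [0.2, 0.3, -0.7]
width: 0.0217
```

```bash
cat > st.py <<'E'
from tgt import *
o=robot.get_obs(); print("t",o["time"],"F.n",(o["wrist_force"]@n).round(2),"h mm",((o["tool_pos"]-C)@n-G)*1000,"ex,ey",((o["tool_pos"]-C)@np.c_[ex,ey]*1000).round(1),"T",o["wrist_torque"].round(2),"w",o["width"]); delta(tcp(0),RT)
E
python3 st.py
```

```text
t 9.6 F.n -0.73 h mm 2.9057242866742383 ex,ey [ 0.2 -1.1] T [ 0.03  0.15 -0.01] w 0.02170246066066171
t 9.6 pos [ 0.4344 -0.2558  0.3514] rpy [2.7541e+00 1.0000e-03 1.4292e+00] F [ 0.24  0.27 -0.71] T [ 0.03  0.15 -0.01] w 0.0217 q [-0.71 -0.11  1.7   0.21  1.23 -0.6 ]
shift [ 0.011 -0.002  0.029] turn [ 0.0024 -0.0002  0.0022]
```

Request:
move_arm(
  increments=[
    [[0, 0, 0, 0.01, 0, 0, 0], [0, 0, 0, 0.02, 0, 0, 0], [0, 0, 0, 0.03, 0, 0, 0], [0, 0, 0, 0.04, 0, 0, 0], [0, 0, 0, 0.05, 0, 0, 0], [0, 0, 0, 0.05, 0, 0, 0], [0, 0, 0, 0.05, 0, 0, 0]],
  ],
)

```text
time: 10.18
tool_pos: [0.4362, -0.256, 0.3477]
ee_rot: [2.753, 0.002, 1.429]
wrist_force: [-1.9, 0.4, 1.7]
width: 0.0222
```

```bash
python3 st.py
```

```text
t 10.1833 F.n 2.3 h mm -1.259983106304291 ex,ey [ 0.4 -1.1] T [0.13 0.41 0.05] w 0.022183956655012604
t 10.1833 pos [ 0.4362 -0.256   0.3477] rpy [2.7534e+00 1.7000e-03 1.4293e+00] F [-1.91  0.44  1.69] T [0.13 0.41 0.05] w 0.0222 q [-0.7  -0.11  1.7   0.21  1.22 -0.6 ]
shift [ 0.011 -0.004 -0.013] turn [0.0028 0.0002 0.0025]
```

Contact is at about 3 N. Pressing 5 mm further.

Request:
move_arm(
  increments=[
    [[0, 0, 0, 0.01, 0, 0, 0], [0, 0, 0, 0.02, 0, 0, 0], [0, 0, 0, 0.03, 0, 0, 0], [0, 0, 0, 0.04, 0, 0, 0], [0, 0, 0, 0.05, 0, 0, 0], [0, 0, 0, 0.05, 0, 0, 0], [0, 0, 0, 0.05, 0, 0, 0], [0, 0, 0, 0.05, 0, 0, 0]],
  ],
)

```text
time: 10.85
tool_pos: [0.438, -0.2563, 0.3432]
ee_rot: [2.753, 0.002, 1.429]
wrist_force: [-4.6, 1.7, 6.0]
width: 0.0217
```

```bash
python3 st.py; python3 - <<'E'
from tgt import *
from chk import chk
import cv2
F=[]
for nme in ["wrist","scene","scene"]:
    p=robot.camera_params(nme)
    im,d=robot.snapshot(nme); cv2.imwrite(f"pics/{nme}8.png",im[:,:,::-1]); np.savez(f"{nme}8.npz",im=im,d=d,**p); F.append(round(float(robot.get_obs()["wrist_force"]@n),2))
print(F); chk("wrist8.npz",-0.006)
a=cv2.imread("pics/wrist8.png")[90:310,150:420]; b=cv2.imread("pics/scene8.png")[240:390,100:250]
cv2.imwrite("pics/c8.png",np.hstack([cv2.resize(a,(360,360)),cv2.resize(b,(440,360),interpolation=cv2.INTER_CUBIC)]))
E
```

```text
t 10.85 F.n 7.4 h mm -6.078318551533374 ex,ey [ 0.5 -1.1] T [ 0.21  0.81 -0.03] w 0.021683099728846605
t 10.85 pos [ 0.438  -0.2563  0.3432] rpy [2.7534e+00 1.8000e-03 1.4293e+00] F [-4.59  1.73  6.04] T [ 0.21  0.81 -0.03] w 0.0217 q [-0.7  -0.1   1.7   0.21  1.21 -0.6 ]
shift [ 0.011 -0.005 -0.061] turn [0.0028 0.0002 0.0025]
[7.53, 8.69, 8.17]
plate pts 6755 off-angle deg 0.11858369824010462 about ex,ey: [ 0.06249125 -0.10078153] height of top above rim plane at C: mm 0.7918176143251636 rms 0.0006284077834587908
plate ex range [-39.1   0.2  40. ] ey [-23.4  53.6] far edge yaw:
((0.4235992431640625, 13.819305419921875), (80.3072280883789, 79.99536895751953), 0.13649240136146545)
chimney top 1968 [0.6 0.5] 36.548448485015214 ((0.8413105010986328, -1.0279960632324219), (22.83911895751953, 24.240570068359375), 89.6584243774414)
```

View pics/c8.png

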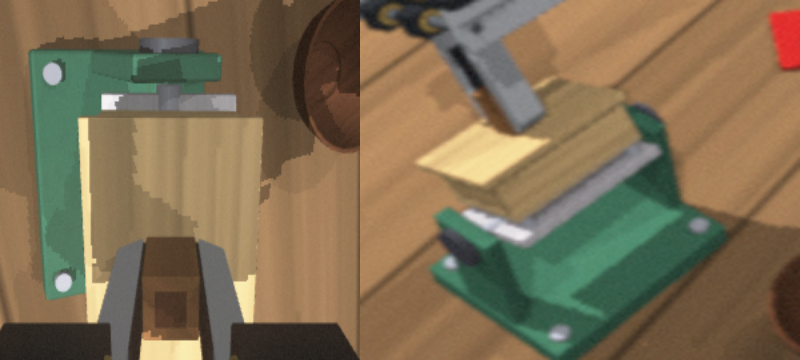

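The panel lies flush on the frame, pressed with about 8.5 N, sunk about 5 mm, at 0.1° and off-centre by about 1 mm. One hold to settle, then I hand it in.

Request:
move_arm(
  increments=[
    [[0, 0, 0, 0, 0, 0, 0], [0, 0, 0, 0, 0, 0, 0], [0, 0, 0, 0, 0, 0, 0], [0, 0, 0, 0, 0, 0, 0], [0, 0, 0, 0, 0, 0, 0], [0, 0, 0, 0, 0, 0, 0]],
  ],
)

```text
time: 11.5
tool_pos: [0.438, -0.2563, 0.3432]
ee_rot: [2.753, 0.002, 1.429]
wrist_force: [-4.6, 1.5, 5.7]
width: 0.0217
```

```bash
python3 st.py && python3 -c "
from bench import robot
print(robot.close_job())"
```

```text
t 11.5 F.n 7.13 h mm -6.058666865320722 ex,ey [ 0.5 -1.1] T [ 0.23  0.8  -0.  ] w 0.021719317654658503
t 11.5 pos [ 0.438  -0.2563  0.3432] rpy [2.7535e+00 1.8000e-03 1.4294e+00] F [-4.64  1.54  5.75] T [ 0.23  0.8  -0.  ] w 0.0217 q [-0.7  -0.1   1.7   0.21  1.21 -0.6 ]
shift [ 0.011 -0.005 -0.061] turn [0.0028 0.0002 0.0025]
the job is handed in; nothing more can be done
None
```

I picked up the larger pale panel by its chimney, tilted it to the measured 22° slope and pressed it gently onto the frame. I handed the job in at 11.5 s, still gripping the chimney (opening 21.7 mm); no verdict is reported.

Last checks:
- **Angle:** the plate is within about 0.1° of the frame's plane, and its edges are parallel to within about 0.2°.
- **Centring:** it is off-centre by about 0.5 mm in x and 1 mm in y.
- **Push:** the wrist reads 7 to 8.7 N, plus about 0.6 N for the panel's weight and sensor offset. The frame has sunk about 5 to 6 mm, which agrees with its springs.
- **At rest:** the pose did not change over the last 0.65 s.

- **Disagreement:** the first scene-camera outline of the frame was 9 mm too long up the slope. I used the wrist view instead, which the top view matched to about 3 mm.
- **Not measured:** I did not check where the tin, the candlestick and the bowl ended up; the arm's path stayed clear of them.

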